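# Zero the portion scale with the tuning tool and shut its access hole

## Robot

A 6-joint arm with a two-finger parallel gripper is mounted at the origin on the work surface. World frame = base frame: x ahead of the robot, y to its left, z up, the work surface at z = 0. Lengths are in m, angles in rad, forces in N, time in s.
With the tool pointing down it reaches from about 0.25 to 0.775 m from the base axis. Payload 8.9 kg.
Tool frame: the origin (TCP) lies midway between the tips of the shut fingers; the grasp point (between the pads) lies 19 mm behind it (grasp_offset is the distance from the TCP to the grasp point, in m); z points along the fingers, y is the line along which they close (so a half turn about z gives the same grasp; the last joint's range is limited). The gripper opens to 85 mm and grips with 20 to 120 N. Pads are 22 mm wide; open, the fingers measure 114 mm over their backs; the gripper's body (76 mm by 85 mm) begins 54 mm behind the grasp point. The pads swing forward as they close: fully open they stand 13 mm farther back than shut.
Start: joints at [-1.301, 0.291, -0.153, 1.127, 0, 1.431], TCP at [0.209, -0.482, 0.231] pointing down, gripper open.
Joint ranges: [-2.52, 2.52], [-0.91, 1.74], [-1.3, 1.37], [-1.96, 2.02], [-1.52, 1.47], [-3.14, 3.14]. Speed limits (rad/s): [2.22, 2.22, 2.79, 3.14, 3.14, 3.14].

## Interface

Orientations are given as a 3x3 rotation matrix whose columns are the frame's x, y, z axes.
In Python, from cell import get_state, get_image, get_calibration, sign_off, grasp_offset gives the robot as it stands. The module is installed in compiled form; this text tells all that it offers.
- The arm moves only by the tool carry_out, never from a script. Its argument "steps" is one flat list of numbers, 7 for each row, row after row: the closure, from 0 (fully open) to 1 (shut), then the shift along the world's x, y, z in m, then the turn, a rotation vector about the world's x, y, z in degrees. In form: [jaw, tx, ty, tz, wx, wy, wz, jaw, tx, ty, tz, wx, wy, wz, ...]. A call has 1 to 5 rows; each row shifts and turns the commanded pose from where the row before left it; what a row does not reach is not made up. A row lasts 1/12 s, in which the tool goes at most 41.7 mm and 7.16 degrees, less where a joint would pass 70% of its speed; a pose out of reach is approached as far as the arm can. A call with a gripper value outside its range is refused whole. The fingers move at their own pace and stop on an object; "squeeze" is the grip in N (left out, the last holds). Time passes only in rows, so rows that do not move let the fingers close. It gives the time, the measured TCP pose, the force, the opening and the grip force at its end, in the units of the state.
- get_state(): the state, without advancing time (a new reading comes with each control period).
- get_image(name): name is "side" or "top"; returns the picture (384x512x3 uint8, blue, green, red); there is no depth.
- get_calibration(name): a dict with "vfov" (degrees; the focal length in pixels is half the picture's height over the tangent of half this angle, whatever the lens; pixels are square), "cx", "cy" (the principal point, pixels), "extrinsics" (4x4, takes a point from camera to world coordinates). Camera axes: x right, y up, looking along -z (the intrinsics and any distortion apply to the point x, -y, -z); pixel columns grow to the right and rows downward; lengths in m; the calibration is good to about 2 mm. A picture is of the moment at which its call begins. get_calibration takes no time and is no camera call.
- sign_off(): hands the job in; it is judged then, once.
The state is a dict: "clock": time; "joint_pos": joint angles; "qvel": joint speeds; "joint_torque": joint torques, N m; "position": TCP position; "eef_rot": TCP orientation; "force": force on the tool from outside, world axes, zero at the start; "ft_torque": the same for the moment, N m; "opening": finger opening in m; "gripper_force": force on a finger pad.
Only numpy, scipy, OpenCV 4.12 (cv2) and the standard library are available. Lean on these libraries where they do the work, as an engineer would, in place of code of your own. Each camera call takes 0.05 s, during which the arm holds its last target. There are 200 camera calls.

## Task

The empty portion scale reads too much: take the plastic tuning tool from the wooden block, feel its blade into the slotted zero trimmer at the bottom of the access hole in the scale's sloping panel, and turn the trimmer until the needle stands on the zero mark. Then put the tool back upright in its hole in the block and push the small steel shutter up the slope against its top stop, so that it covers the access hole. Do not disturb the probe thermometer, the bowl of chestnuts or the knife.

Things in the scene. Friction and masses are not known exactly. Their poses are not given: they have to be found in the camera images.
- scale: Fixed white counter scale, 240 mm wide (y), 375 mm deep (x): steel weighing pan at the back, rim 119 mm above the table, and a sloping panel at the front, facing the robot. Origin: on the table, near the middle of the underside; x away from the robot, z up.
- console: Sloping aluminium panel of the scale. Origin: centre of the access hole's mouth, on the panel surface; x up the slope, z square out of the panel (20 degrees off vertical, towards the robot), y to the left. Reaches x -105 to +60, y -65 to +175 mm; front edge 45 mm above the table. The hole runs along -z: a 45 degree mouth 19.5 mm wide narrows over 4 mm to a bore of 11.5 mm, 15 mm deep.
- trimmer_face (a point): Centre of the zero trimmer's slotted face, a white spindle 13 mm across on the hole's axis, 15.5 mm below the panel surface; axes as console. Its slot runs right across through the centre, 3 mm wide, 5 mm deep (floor 20.5 mm below the panel). The slot's direction differs every time and is not reported: feel for it (or look down the hole). It turns against 0.04 N m and stays where it is left.
- dial_hub (a point): Centre of the glass of the round white dial, 96 mm across, standing 9 mm above the panel, left of the access hole; axes as console.
- needle (a joint): Black needle of the dial, rad. 0 = on the zero mark, the black arrowhead at the dial's top (needle straight up the slope). Positive = clockwise of it seen from above, reading too much; it starts at 0.4 to 0.7. It turns the same way as the trimmer by half its angle, so the trimmer must go anticlockwise seen from above, by 0.8 to 1.4 rad (its stops lie well beyond).
- tuning_tool: White plastic tool, 105 mm long, 30 g, upright, blade down, in one hole of the block. Origin: middle of the blade's lower edge; z up along the tool. Blade 9 mm wide along x, 2 mm thick along y, 7.5 mm long; round shank 10 mm from 7.5 to 50 mm; round collar 26 mm from 50 to 55 mm, resting on the block; square handle 14 x 14 mm from 55 to 105 mm, flats square to x and y.
- tool_block: Fixed wooden block, 150 (x) by 60 (y) by 66 mm high. Origin: centre of its underside. Two upright round holes of 16 mm, 58 mm deep, at x +40 and -40 mm, y 0; the tuning tool stands in one, the probe thermometer in the other. With the collar down on the block the tool's origin is 16 mm above the block's underside.
- shutter (a joint): Flat steel shutter that slides on the panel between two low rails, m. 0 = fully down (access hole open), 0.046 = against the top stop, covering the hole. It starts between 0 and 6 mm, needs about 2 N to slide and stays where it is left.
- shutter_lip (a point): Middle of the downhill face of the shutter's upstanding lip: a rib 32 mm wide (panel y), 5 mm thick and 12 mm high over the panel; this point is 8 mm above the panel surface and moves with the shutter. Panel length clear below it at the start: 41 mm or more.
- probe_thermometer: Bystander: dial thermometer with a thin pin, hanging in the other hole of the block; round steel head 42 mm across and 10 mm high that lies on the block. Origin: near the pin's tip, 50 mm below the head.
- chestnut_bowl: Bystander: white bowl full of chestnuts, 164 mm across, about 75 mm high, loose on the table. Origin: centre of its underside.
- paring_knife: Bystander: small kitchen knife, 190 mm long, lying on the table beside the bowl. Origin: at the handle's blade end, on the table.
There are look-alikes about, which are no part of the job. What is meant by the tool_block is not purple, and is the larger of those in its own colour.

How it is judged:
By the outcome, as a careful person would: the job done as asked, in the order asked, and still so for the second after the job is handed in, with the robot touching nothing.
It also fails if it takes over 72 s, if anything falls off the work surface, if the arm or the gripper's body presses on something with over 40 N, if the wrist force passes 120 N, or if a joint passes its speed limit or range.

## Working session

There is one attempt and no reset: what is moved stays moved. The work goes in short steps, Python scripts to look and compute and a tool call to move; the robot and the scene stay as the last step left them, time stands still between calls to the robot, and variables do not carry over. Pictures are saved under pics/ and viewed, at most 10 in all, crops included, and the job is handed in when it is done.

Besides the shell and the picture viewer there is one more tool, called after "Call:" as name(argument=value, ...), one argument or row to a line, values as JSON. carry_out: Moves the arm, as the interface text tells. Its arguments: {"type":"object","properties":{"steps":{"type":"array"},"squeeze":{"type":"number"}},"required":["steps"]}

```bash
mkdir -p pics
cat > h.py <<'E'
import numpy as np,cv2
from cell import *
def K(n):
    c=get_calibration(n);f=192/np.tan(np.radians(c['vfov'])/2);return f,c['cx'],c['cy'],np.array(c['extrinsics']),c
def ray(n,u,v):
    f,cx,cy,E,_=K(n);d=np.array([(u-cx)/f,-(v-cy)/f,-1.]);return E[:3,3],E[:3,:3]@d
def onz(n,u,v,z):
    o,d=ray(n,u,v);return o+d*(z-o[2])/d[2]
def proj(n,p):
    f,cx,cy,E,_=K(n);q=E[:3,:3].T@(np.array(p)-E[:3,3]);return np.array([cx+f*q[0]/-q[2],cy-f*q[1]/-q[2]])
def tri(n1,p1,n2,p2):
    o1,d1=ray(n1,*p1);o2,d2=ray(n2,*p2);d1/=np.linalg.norm(d1);d2/=np.linalg.norm(d2)
    s=np.linalg.lstsq(np.c_[d1,-d2],o2-o1,rcond=None)[0];a=o1+d1*s[0];b=o2+d2*s[1];return (a+b)/2,np.linalg.norm(a-b)
E
python3 - <<'E'
from h import *
np.set_printoptions(precision=4,suppress=True)
for n in('side','top'):
    im=get_image(n);cv2.imwrite(f'pics/{n}0.png',im)
    print(n,get_calibration(n))
    cv2.imwrite(f'pics/{n}0b.png',cv2.resize(im,(800,600),interpolation=cv2.INTER_CUBIC))
print(get_state(),grasp_offset)
E
```

```text
side {'vfov': 43.931358698735785, 'cx': 250.29806077445804, 'cy': 189.08548827383282, 'extrinsics': array([[-0.8605,  0.2463, -0.4459, -0.0221],
       [-0.5089, -0.4567,  0.7297,  0.9394],
       [-0.024 ,  0.8548,  0.5183,  0.7064],
       [ 0.    ,  0.    ,  0.    ,  1.    ]])}
top {'vfov': 45.16254570793832, 'cx': 258.16026517850815, 'cy': 185.18943945563058, 'extrinsics': array([[-0.0135,  0.9812, -0.1926,  0.2416],
       [-0.9999, -0.0137,  0.0007,  0.037 ],
       [-0.002 ,  0.1926,  0.9813,  1.517 ],
       [ 0.    ,  0.    ,  0.    ,  1.    ]])}
{'clock': 0.1, 'joint_pos': array([-1.3013,  0.2912, -0.154 ,  1.1267, -0.    ,  1.4315]), 'qvel': array([-0.    , -0.0018,  0.0039, -0.0011,  0.0006,  0.0008]), 'joint_torque': array([  0.0037, -53.7978,  33.1918,   0.0094,  -0.0001,   0.    ]), 'position': array([ 0.2086, -0.4814,  0.2308]), 'eef_rot': array([[ 0.9176,  0.3975, -0.0003],
       [ 0.3975, -0.9176,  0.0011],
       [ 0.0001, -0.0011, -1.    ]]), 'force': array([-0.9155, -0.0658,  0.5483]), 'ft_torque': array([ 0.0177,  0.0275, -0.0246]), 'gripper_force': 0.0, 'opening': 0.08497165642284073} 0.0187
```

View pics/top0b.png

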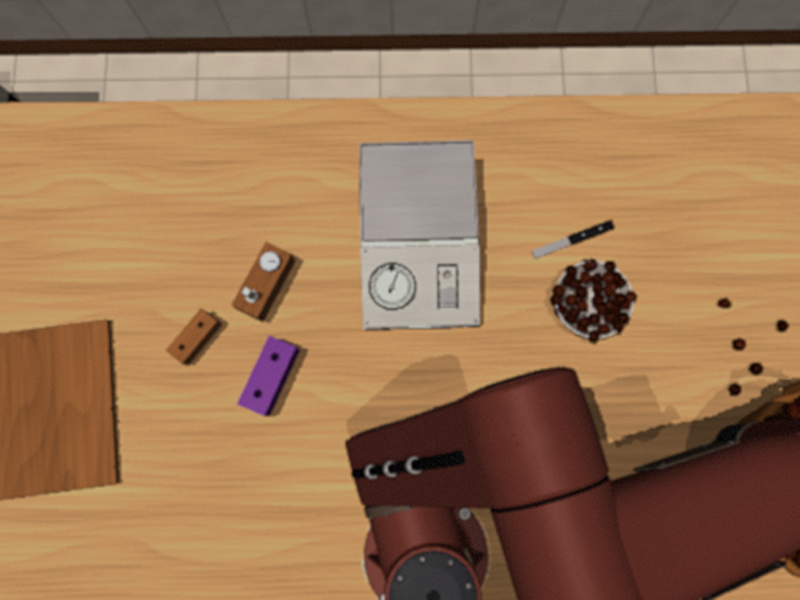

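View pics/side0b.png

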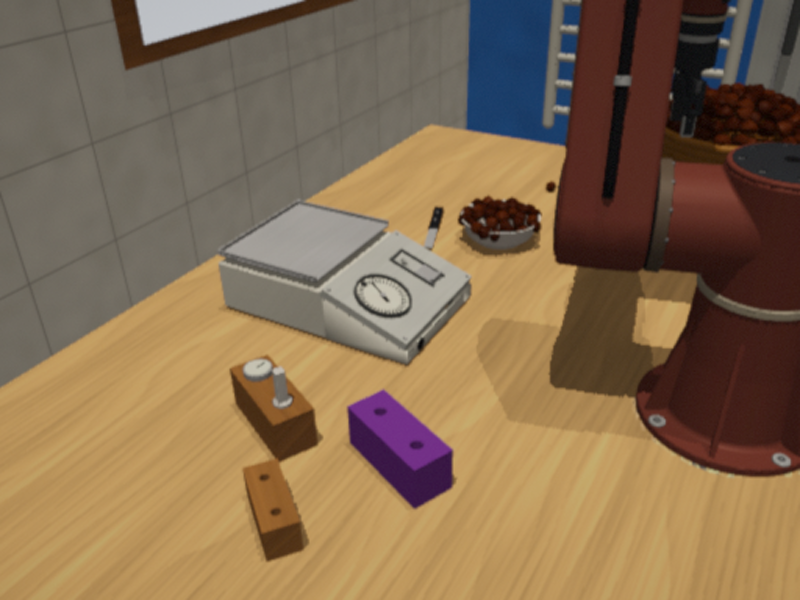

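The top view shows the block at about (265,283) of the 800x600 picture, with the tool at (251,295) and the thermometer at (270,260). The panel spans (362..480, 240..328), with the dial at (391,286) and the shutter window at (447,286). Next I'll zoom in on these.

Run:
```python
from h import *
t=cv2.imread('pics/top0.png');s=cv2.imread('pics/side0.png')
a=cv2.resize(t[150:214,226:312],None,fx=4.65,fy=4.65,interpolation=cv2.INTER_CUBIC)
b=cv2.resize(t[150:210,140:200],(300,300),interpolation=cv2.INTER_CUBIC)
c=cv2.resize(s[140:235,200:310],None,fx=3.6,fy=3.6,interpolation=cv2.INTER_CUBIC)
d=cv2.resize(s[220:300,140:210],None,fx=3.6,fy=3.6,interpolation=cv2.INTER_CUBIC)
o=np.zeros((600,800,3),np.uint8)
for im,x,y in((a[:298],0,0),(b,405,0),(c[:298],0,300),(d[:298],405,300)): o[y:y+im.shape[0],x:x+im.shape[1]]=im[:,:800-x]
cv2.imwrite('pics/c1.png',o)
# block top: brown mask
hsv=cv2.cvtColor(t,cv2.COLOR_BGR2HSV)
print(hsv[190,168],hsv[175,182],hsv[180,168],t[180,166],t[187,158])
```

```text
[ 12 167 131] [ 10 155  41] [ 12 167 136] [ 43  82 133] [186 191 189]
```

View pics/c1.png

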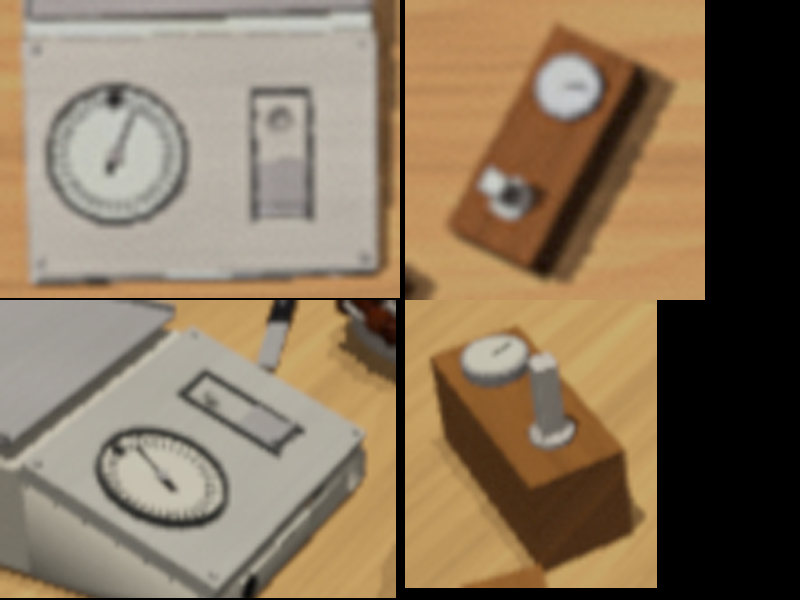

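The crops show the hole mouth at top (286,175) and side (259,168), and the shutter in its window below it. The tool handle stands at top (157,187) and side (178,236). Next I'll compute positions.

Run:
```python
from h import *
np.set_printoptions(precision=4,suppress=True)
A=lambda x,y:(226+x/4.65,150+y/4.65); B=lambda x,y:(140+(x-405)/5,150+y/5)
C=lambda x,y:(200+x/3.6,140+(y-300)/3.6); D=lambda x,y:(140+(x-405)/3.6,220+(y-300)/3.6)
pz=lambda x:0.045+(x+0.105)*np.sin(np.radians(20))
print('hole',tri('top',A(280,118),'side',C(212,400)),onz('top',*A(280,118),pz(0)))
fl=onz('top',*A(30,283),pz(-.105));fr=onz('top',*A(380,270),pz(-.105))
bl=onz('top',*A(24,35),pz(.06));br=onz('top',*A(375,35),pz(.06))
print('corners',fl,fr,bl,br)
for p,q in((fl,fr),(bl,br)):print('yaw',np.degrees(np.arctan2(*(-(p-q)[:2]*[1,-1])))) 
for p,q in((fl,bl),(fr,br)):print('yaw2',np.degrees(np.arctan2((q-p)[1],(q-p)[0])),np.linalg.norm((q-p)[:2]))
print('dial',onz('top',*A(117,154),pz(0)+.009))
print('handle top',tri('top',B(488,182),'side',D(543,358)),onz('top',*B(488,182),.121),onz('side',*D(543,358),.121))
print('collar',onz('side',*D(551,433),.070),onz('top',*B(512,197),.068))
print('thermo',onz('top',*B(568,84),.076),onz('side',*D(495,352),.076))
t=cv2.imread('pics/top0.png');h=cv2.cvtColor(t,cv2.COLOR_BGR2HSV)
m=((h[...,0]<20)&(h[...,1]>130)&(h[...,2]>90)&(h[...,2]<160)).astype(np.uint8)
m=m[150:210,140:200];m=cv2.morphologyEx(m,cv2.MORPH_CLOSE,np.ones((11,11)))
c=max(cv2.findContours(m,0,1)[0],key=cv2.contourArea)
bx=cv2.boxPoints(cv2.minAreaRect(c))+[140,150]
P=np.array([onz('top',u,v,.066) for u,v in bx]);print(P,P.mean(0),[np.linalg.norm(P[i]-P[i-1]) for i in range(4)])
```

```text
hole (array([ 0.555 , -0.0538,  0.0779]), np.float64(0.0005562386456188398)) [ 0.5541 -0.0537  0.0809]
corners [0.4476 0.1197 0.045 ] [ 0.4533 -0.1225  0.045 ] [0.6098 0.1202 0.1014] [ 0.6064 -0.1185  0.1014]
yaw 1.353071753743896
yaw -0.805320657287518
yaw2 0.15148945305796901 0.1621777742462893
yaw2 1.4942044312210825 0.15315486341467394
dial [0.5287 0.058  0.0899]
handle top (array([0.5153, 0.3482, 0.1233]), np.float64(0.0009603468240533615)) [0.5162 0.349  0.121 ] [0.5169 0.3457 0.121 ]
collar [0.5145 0.3496 0.07  ] [0.5166 0.3452 0.068 ]
thermo [0.5884 0.3095 0.076 ] [0.5883 0.3095 0.076 ]
[[0.4833 0.3951 0.066 ]
 [0.647  0.3211 0.066 ]
 [0.6034 0.2362 0.066 ]
 [0.4415 0.3115 0.066 ]] [0.5438 0.316  0.066 ] [np.float64(0.09344874757880604), np.float64(0.17963425986719353), np.float64(0.09549014520261856), np.float64(0.17856856622036688)]
```

Run:
```python
from h import *
t=cv2.imread('pics/top0.png');s=cv2.imread('pics/side0.png')
a=cv2.resize(t[178:198,148:170],None,fx=18,fy=18,interpolation=cv2.INTER_CUBIC)
b=cv2.resize(s[230:264,168:193],None,fx=16,fy=16,interpolation=cv2.INTER_CUBIC)
o=np.zeros((560,800,3),np.uint8);o[:360,:396]=a;o[:544,400:800]=b
# draw predicted top-face squares for yaw 0,30,60 as outlines aside
for k,yw in enumerate((0,30,60)):
    q=[np.array([.5162,.347,.121])+.0099*np.array([np.cos(x),np.sin(x),0]) for x in np.radians(yw+45+90*np.arange(4))]
    A=np.array([(proj('top',p)-[148,178])*18*.6+[20+110*k-60,340] for p in q],np.int32);B=np.array([(proj('side',p)-[168,230])*16*.6+[20+110*k-60,450] for p in q],np.int32)
    cv2.polylines(o,[A],1,(0,255,0));cv2.polylines(o,[B],1,(0,0,255))
cv2.imwrite('pics/c2.png',o)
```

```text
(no output)
```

View pics/c2.png

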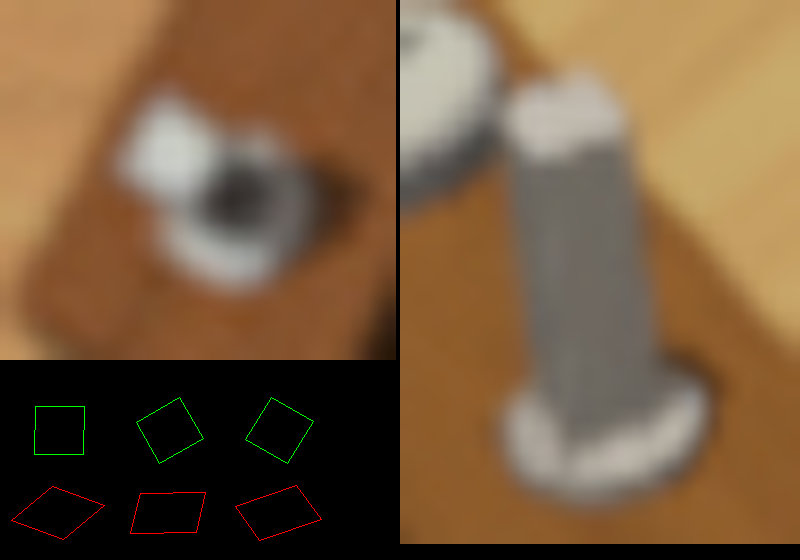

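Call:
carry_out(
  steps=[0,0.0122,0.033,0,0,0,5.06,0,0.0122,0.033,0,0,0,5.06,0,0.0122,0.033,0,0,0,5.06,0,0.0122,0.033,0,0,0,5.06,0,0.0122,0.033,0,0,0,5.06],
  squeeze=40,
)

```text
clock: 0.52
position: [0.2697, -0.315, 0.231]
eef_rot: [[0.657, 0.754, -0.0], [0.754, -0.657, 0.001], [0.0, -0.001, -1.0]]
force: [0.7, -0.9, -0.1]
opening: 0.0851
gripper_force: 0.0
```

Call:
carry_out(
  steps=[0,0.0122,0.033,0,0,0,5.06,0,0.0122,0.033,0,0,0,5.06,0,0.0122,0.033,0,0,0,5.06,0,0.0122,0.033,0,0,0,5.06,0,0.0122,0.033,0,0,0,5.06],
)

```text
clock: 0.93
position: [0.3307, -0.15, 0.2312]
eef_rot: [[0.271, 0.962, 0.0], [0.962, -0.271, 0.0], [0.0, 0.0, -1.0]]
force: [2.0, -0.2, -0.5]
opening: 0.0851
gripper_force: 0.0
```

Call:
carry_out(
  steps=[0,0.0122,0.033,0,0,0,5.06,0,0.0122,0.033,0,0,0,5.06,0,0.0122,0.033,0,0,0,5.06,0,0.0122,0.033,0,0,0,5.06,0,0.0122,0.033,0,0,0,5.06],
)

```text
clock: 1.35
position: [0.3917, 0.0151, 0.2313]
eef_rot: [[-0.166, 0.986, 0.0], [0.986, 0.166, -0.0], [-0.0, 0.0, -1.0]]
force: [2.0, -1.3, -0.3]
opening: 0.0855
gripper_force: 0.0
```

Call:
carry_out(
  steps=[0,0.0122,0.033,0,0,0,5.06,0,0.0122,0.033,0,0,0,5.06,0,0.0122,0.033,0,0,0,5.06,0,0.0122,0.033,0,0,0,5.06,0,0.0122,0.033,0,0,0,5.06],
)

```text
clock: 1.77
position: [0.4527, 0.1802, 0.2311]
eef_rot: [[-0.572, 0.82, -0.0], [0.82, 0.572, -0.0], [0.0, -0.0, -1.0]]
force: [1.3, -1.1, 0.1]
opening: 0.0853
gripper_force: 0.0
```

Call:
carry_out(
  steps=[0,0.0122,0.033,0,0,0,5.06,0,0.0122,0.033,0,0,0,5.06,0,0.0122,0.033,0,0,0,5.06,0,0.0122,0.033,0,0,0,5.06,0,0.0122,0.033,0,0,0,5.06],
)

```text
clock: 2.18
position: [0.5137, 0.345, 0.2308]
eef_rot: [[-0.868, 0.497, -0.001], [0.497, 0.868, -0.0], [0.0, -0.001, -1.0]]
force: [1.0, -0.2, 0.6]
opening: 0.0854
gripper_force: 0.0
```

Call:
carry_out(
  steps=[0,0.001,0.001,-0.03,0,0,0,0,0.001,0.001,-0.03,0,0,0,0,0,0,-0.03,0,0,0,0,0,0,-0.03,0,0,0,0.3,0,0,-0.03,0,0,0],
)

```text
clock: 2.6
position: [0.5152, 0.3452, 0.0795]
eef_rot: [[-0.865, 0.501, -0.001], [0.501, 0.865, -0.0], [0.0, -0.001, -1.0]]
force: [-0.4, -0.1, -0.0]
opening: 0.0757
gripper_force: 0.0
```

Call:
carry_out(
  steps=[0.6,0,0,0,0,0,0,1,0,0,0,0,0,0,1,0,0,0,0,0,0,1,0,0,0,0,0,0,1,0,0,0,0,0,0],
)

```text
clock: 3.02
position: [0.517, 0.3459, 0.0834]
eef_rot: [[-0.865, 0.501, 0.003], [0.501, 0.865, 0.001], [-0.002, 0.003, -1.0]]
force: [0.6, 0.4, -0.3]
opening: 0.0133
gripper_force: 43.2
```

Call:
carry_out(
  steps=[1,0,0,0,0,0,0,1,0,0,0,0,0,0,1,0,0,0,0,0,0],
)

```text
clock: 3.27
position: [0.5169, 0.3459, 0.0832]
eef_rot: [[-0.865, 0.501, 0.003], [0.501, 0.865, 0.001], [-0.002, 0.003, -1.0]]
force: [0.3, -0.5, 6.4]
opening: 0.0136
gripper_force: 44.1
```

Call:
carry_out(
  steps=[1,0,0,0.02,0,0,0,1,0,0,0.035,0,0,0,1,0,0,0.035,0,0,0,1,0,0,0.035,0,0,0,1,0,0,0.035,0,0,0],
)

```text
clock: 3.68
position: [0.5155, 0.3452, 0.2438]
eef_rot: [[-0.865, 0.501, 0.001], [0.501, 0.865, 0.0], [-0.001, 0.001, -1.0]]
force: [1.4, 0.8, -0.7]
opening: 0.0135
gripper_force: 43.2
```

Call:
carry_out(
  steps=[1,0,-0.0308,0,0,0,-6.92,1,0,-0.0308,0,0,0,-6.92,1,0,-0.0308,0,0,0,-6.92,1,0,-0.0308,0,0,0,-6.92,1,0,-0.0308,0,0,0,-6.92],
)

```text
clock: 4.1
position: [0.5155, 0.19, 0.2421]
eef_rot: [[-0.423, 0.906, 0.001], [0.906, 0.423, 0.0], [-0.0, 0.001, -1.0]]
force: [1.3, -0.5, -0.0]
opening: 0.0131
gripper_force: 43.2
```

Call:
carry_out(
  steps=[1,0,-0.0308,0,0,0,-6.92,1,0,-0.0308,0,0,0,-6.92,1,0,-0.0308,0,0,0,-6.92,1,0,-0.0308,0,0,0,-6.92,1,0,-0.0308,0,0,0,-6.92],
)

```text
clock: 4.52
position: [0.5156, 0.0358, 0.2422]
eef_rot: [[0.167, 0.986, 0.001], [0.986, -0.167, -0.0], [0.0, 0.001, -1.0]]
force: [-0.4, 0.3, -0.3]
opening: 0.0135
gripper_force: 43.2
```

Call:
carry_out(
  steps=[1,0,-0.0308,0,0,0,-6.92,1,0,-0.0308,0,0,0,-6.92,1,0,-0.0308,0,0,0,-6.92],
)

```text
clock: 4.77
position: [0.5156, -0.0566, 0.2422]
eef_rot: [[0.506, 0.863, 0.001], [0.863, -0.506, -0.0], [0.0, 0.001, -1.0]]
force: [-0.0, 0.5, 0.3]
opening: 0.0134
gripper_force: 43.2
```

Call:
carry_out(
  steps=[1,0,0,-0.015,0,-6.7,0,1,0,0,-0.015,0,-6.7,0,1,0,0,-0.015,0,-6.6,0,1,0,0,0,0,0,0],
)

```text
clock: 5.1
position: [0.5043, -0.052, 0.1894]
eef_rot: [[0.476, 0.821, 0.314], [0.864, -0.503, 0.005], [0.162, 0.269, -0.949]]
force: [-3.7, 0.5, -1.8]
opening: 0.0133
gripper_force: 43.2
```

Run:
```python
from h import *
np.set_printoptions(precision=4,suppress=True)
s=get_state();R=np.array(s['eef_rot']);p=np.array(s['position']);print(s['joint_pos'],p,R)
t=get_image('top');d=get_image('side')
for n in('top','side'):
  print(n,'tip pred',proj(n,p+R[:,2]*.0672),'hole',proj(n,[.555,-.054,.0795]))
a=cv2.resize(t[140:215,240:340],(800//2,300),interpolation=cv2.INTER_CUBIC)
b=cv2.resize(d[100:200,210:310],(400,400),interpolation=cv2.INTER_CUBIC)
o=np.zeros((400,800,3),np.uint8);o[:300,:400]=a;o[:,400:]=b;cv2.imwrite('pics/c3.png',o)
```

```text
[-0.3126  0.0519 -0.6287  0.5865  0.1011  1.7999] [ 0.5043 -0.052   0.1894] [[ 0.4762  0.8213  0.3141]
 [ 0.8643 -0.5029  0.0046]
 [ 0.1617  0.2693 -0.9494]]
top tip pred [286.6258 181.374 ] hole [286.2673 175.1828]
side tip pred [267.9636 154.9173] hole [259.0085 167.2503]
```

View pics/c3.png

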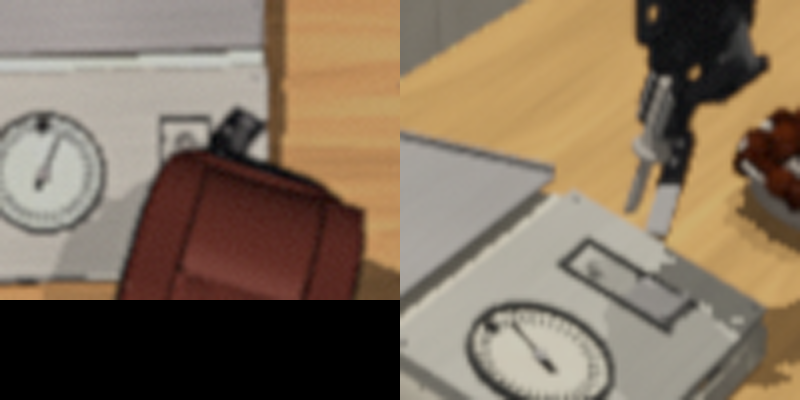

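Side view: the tool tip is at about (267,152), roughly 12 mm downhill of the hole at (259,167). The pose lags, so I'll settle and then compute the move.

Call:
carry_out(
  steps=[1,0,0,0,0,0,0,1,0,0,0,0,0,0],
)

```text
clock: 5.37
position: [0.5187, -0.0559, 0.2009]
eef_rot: [[0.473, 0.818, 0.327], [0.866, -0.5, -0.001], [0.163, 0.284, -0.945]]
force: [-0.2, 0.1, -0.2]
opening: 0.0133
gripper_force: 43.2
```

```bash
cat >> h.py <<'E'
L=.0672; n20=np.array([np.sin(np.radians(20)),0,-np.cos(np.radians(20))])
from scipy.spatial.transform import Rotation as Ro
def rel(hole,L=L):
    s=get_state();R=np.array(s['eef_rot']);p=np.array(s['position']);t=p+R[:,2]*L;d=t-hole
    up=np.array([np.cos(np.radians(20)),0,np.sin(np.radians(20))])
    ax=np.cross(R[:,2],n20);rv=np.degrees(np.arcsin(np.linalg.norm(ax)))*ax/(np.linalg.norm(ax)+1e-12)
    print('tip console xyz mm',np.round(1e3*np.array([d@up,d[1],-d@n20]),1),'tilt corr deg',rv.round(2),'j6',s['joint_pos'][5].round(3),'F',s['force'],'T',s['ft_torque'],'p',p)
E
python3 - <<'E'
from h import *
np.set_printoptions(precision=4,suppress=True)
rel(np.array([.555,-.054,.0795]))
E
```

```text
tip console xyz mm [ 6.3 -2.  59.3] tilt corr deg [ 0.04 -0.91  0.02] j6 1.801 F [-0.1633  0.088  -0.1537] T [-0.0445  0.3027  0.0534] p [ 0.5187 -0.0559  0.2009]
```

Call:
carry_out(
  steps=[1,0.002,0.001,-0.012,0,-0.9,0,1,0.002,0.001,-0.012,0,0,0,1,0.002,0,-0.012,0,0,0,1,0.003,0,-0.011,0,0,0,1,0,0,0,0,0,0],
)

```text
clock: 5.78
position: [0.5264, -0.0533, 0.1509]
eef_rot: [[0.471, 0.815, 0.338], [0.866, -0.501, 0.001], [0.17, 0.293, -0.941]]
force: [-0.9, -0.2, -0.8]
opening: 0.0132
gripper_force: 43.2
```

Call:
carry_out(
  steps=[1,0,0,0,0,0,0,1,0,0,0,0,0,0],
)

```text
clock: 5.95
position: [0.5263, -0.0535, 0.1526]
eef_rot: [[0.471, 0.814, 0.34], [0.866, -0.5, 0.0], [0.17, 0.295, -0.94]]
force: [0.0, 0.7, 0.1]
opening: 0.0135
gripper_force: 43.2
```

Run:
```python
from h import *
np.set_printoptions(precision=4,suppress=True)
rel(np.array([.555,-.054,.0795]))
t=get_image('top');d=get_image('side')
a=cv2.resize(t[160:190,270:310],(400,300),interpolation=cv2.INTER_CUBIC)
b=cv2.resize(d[130:190,235:295],(600,600),interpolation=cv2.INTER_CUBIC)
o=np.zeros((600,800,3),np.uint8);o[:,200:]=b;o[:150,:200]=a[::2,::2];cv2.imwrite('pics/c4.png',o)
s=get_state();print(proj('side',s['position']+s['eef_rot'][:,2]*L))
```

```text
tip console xyz mm [-2.1  0.5 11.3] tilt corr deg [-0.  -0.1 -0. ] j6 1.809 F [0.0042 0.747  0.0571] T [0.0738 0.3815 0.0098] p [ 0.5263 -0.0535  0.1526]
[260.8235 164.6571]
```

View pics/c4.png

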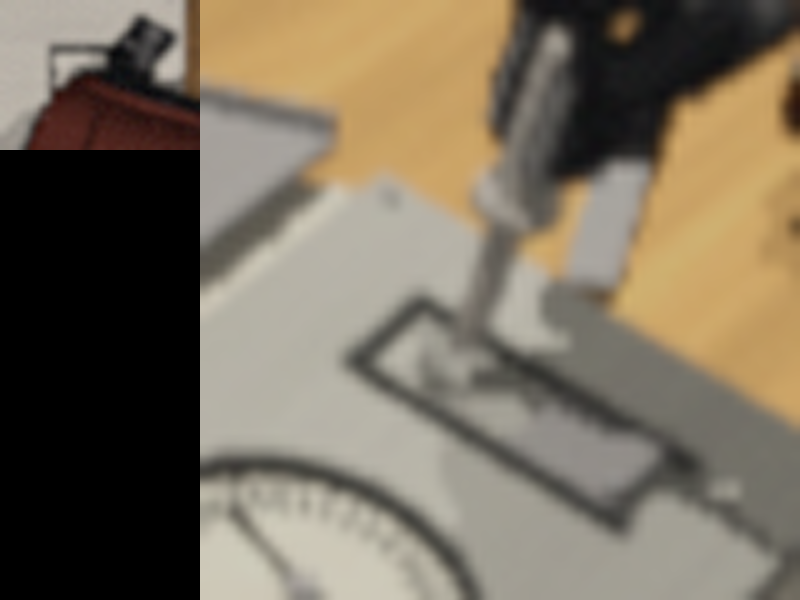

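The tip is at side (260.5,166), right by the hole mouth at about (259,167). I'll shift 2 mm uphill and go down into the funnel.

Call:
carry_out(
  steps=[1,0.003,0,-0.002,0,0,0,1,0.0014,0,-0.0038,0,0,0,1,0.0014,0,-0.0038,0,0,0,1,0.0014,0,-0.0038,0,0,0,1,0,0,0,0,0,0],
)

```text
clock: 6.47
position: [0.532, -0.0531, 0.1371]
eef_rot: [[0.471, 0.815, 0.338], [0.866, -0.501, 0.001], [0.17, 0.292, -0.941]]
force: [-0.0, 0.4, 0.4]
opening: 0.0135
gripper_force: 43.1
```

```bash
python3 -c "
from h import *
np.set_printoptions(precision=4,suppress=True)
rel(np.array([.555,-.054,.0795]))"
```

```text
tip console xyz mm [-2.2  1.  -5.2] tilt corr deg [-0.04 -0.22 -0.02] j6 1.814 F [-0.0227  0.392   0.3842] T [0.0758 0.21   0.0266] p [ 0.532  -0.0531  0.1371]
```

Call:
carry_out(
  steps=[1,0.001,0,-0.0028,0,0,0,1,0.001,0,-0.0028,0,0,0,1,0,0,0,0,0,0],
)

```text
clock: 6.72
position: [0.5344, -0.0531, 0.132]
eef_rot: [[0.471, 0.814, 0.339], [0.866, -0.501, 0.001], [0.171, 0.293, -0.941]]
force: [3.0, 0.9, -1.3]
opening: 0.0138
gripper_force: 42.9
```

Call:
carry_out(
  steps=[1,0.0007,0,-0.0019,0,0,0,1,0,0,0,0,0,0],
)

```text
clock: 6.88
position: [0.5351, -0.0532, 0.1304]
eef_rot: [[0.471, 0.814, 0.34], [0.866, -0.501, 0.001], [0.171, 0.294, -0.941]]
force: [1.9, 0.5, -1.2]
opening: 0.0135
gripper_force: 43.0
```

```bash
python3 -c "
from h import *
np.set_printoptions(precision=4,suppress=True)
rel(np.array([.555,-.054,.0795]))"
```

```text
tip console xyz mm [ -1.4   0.9 -12.6] tilt corr deg [-0.03 -0.15 -0.01] j6 1.816 F [ 1.9321  0.5178 -1.1546] T [ 0.2246 -0.0433  0.0604] p [ 0.5351 -0.0532  0.1304]
```

Call:
carry_out(
  steps=[1,0.0009,0,-0.0019,0,0,0,1,0,0,0,0,0,0],
)

```text
clock: 7.05
position: [0.5361, -0.0532, 0.1288]
eef_rot: [[0.471, 0.814, 0.34], [0.866, -0.501, 0.0], [0.17, 0.294, -0.94]]
force: [-0.8, 0.7, 5.3]
opening: 0.0131
gripper_force: 43.9
```

Call:
carry_out(
  steps=[1,0.0009,0,-0.0019,0,0,0,1,0,0,0,0,0,0],
)

```text
clock: 7.22
position: [0.5368, -0.0532, 0.1278]
eef_rot: [[0.471, 0.814, 0.34], [0.866, -0.501, 0.0], [0.17, 0.294, -0.94]]
force: [-9.9, 2.2, 19.5]
opening: 0.0136
gripper_force: 46.1
```

```bash
python3 -c "
from h import *
np.set_printoptions(precision=4,suppress=True)
rel(np.array([.555,-.054,.0795]))"
```

```text
tip console xyz mm [ -0.7   0.8 -15.6] tilt corr deg [-0.   -0.11 -0.  ] j6 1.817 F [-9.8759  2.1894 19.4667] T [0.4589 1.1049 0.1507] p [ 0.5368 -0.0532  0.1278]
```

Call:
carry_out(
  steps=[1,-0.0002,0,0.0006,0,0,0,1,0,0,0,-1.71,0,4.7,1,0,0,0,-1.71,0,4.7,1,0,0,0,-1.71,0,4.7,1,0,0,0,0,0,0],
)

```text
clock: 7.63
position: [0.5369, -0.0533, 0.1283]
eef_rot: [[0.239, 0.909, 0.341], [0.967, -0.254, -0.001], [0.086, 0.33, -0.94]]
force: [-6.3, 1.6, 13.8]
opening: 0.0136
gripper_force: 45.1
```

```bash
python3 -c "
from h import *
np.set_printoptions(precision=4,suppress=True)
rel(np.array([.555,-.054,.0795]))"
```

```text
tip console xyz mm [ -0.4   0.6 -15.2] tilt corr deg [ 0.04 -0.08  0.02] j6 1.55 F [-6.2785  1.5632 13.7713] T [0.3769 0.5167 0.1446] p [ 0.5369 -0.0533  0.1283]
```

Call:
carry_out(
  steps=[1,0,0,0,-1.71,0,4.7,1,0,0,0,-1.71,0,4.7,1,0,0,0,-1.71,0,4.7,1,0,0,0,0,0,0],
)

```text
clock: 7.97
position: [0.5369, -0.0533, 0.1281]
eef_rot: [[-0.004, 0.94, 0.341], [1.0, 0.005, -0.001], [-0.003, 0.341, -0.94]]
force: [-4.3, 1.9, 10.2]
opening: 0.0132
gripper_force: 44.5
```

```bash
python3 -c "
from h import *
np.set_printoptions(precision=4,suppress=True)
rel(np.array([.555,-.054,.0795]))"
```

```text
tip console xyz mm [ -0.5   0.6 -15.4] tilt corr deg [ 0.07 -0.08  0.03] j6 1.289 F [-4.2683  1.9108 10.2476] T [0.3643 0.4349 0.0738] p [ 0.5369 -0.0533  0.1281]
```

Call:
carry_out(
  steps=[1,0,0,0,-1.71,0,4.7,1,0,0,0,-1.71,0,4.7,1,0,0,0,-1.71,0,4.7,1,0,0,0,0,0,0],
)

```text
clock: 8.3
position: [0.5371, -0.0532, 0.1278]
eef_rot: [[-0.246, 0.907, 0.341], [0.965, 0.262, -0.002], [-0.091, 0.329, -0.94]]
force: [1.5, 1.1, 0.9]
opening: 0.0133
gripper_force: 43.2
```

Call:
carry_out(
  steps=[1,0,0,0,-1.71,0,4.7,1,0,0,0,-1.71,0,4.7,1,0,0,0,-1.71,0,4.7,1,0,0,0,0,0,0],
)

```text
clock: 8.63
position: [0.537, -0.0531, 0.1276]
eef_rot: [[-0.47, 0.814, 0.341], [0.866, 0.501, -0.002], [-0.172, 0.295, -0.94]]
force: [1.7, 1.7, 2.0]
opening: 0.0137
gripper_force: 43.3
```

```bash
python3 -c "
from h import *
np.set_printoptions(precision=4,suppress=True)
rel(np.array([.555,-.054,.0795]))"
```

```text
tip console xyz mm [ -0.5   0.8 -15.9] tilt corr deg [ 0.1  -0.05  0.04] j6 0.77 F [1.6879 1.7156 2.0109] T [ 0.5108 -0.3601  0.1657] p [ 0.537  -0.0531  0.1276]
```

Call:
carry_out(
  steps=[1,0.0005,0,-0.0014,0,0,0,1,0,0,0,0,0,0],
)

```text
clock: 8.8
position: [0.5375, -0.0532, 0.126]
eef_rot: [[-0.466, 0.817, 0.341], [0.868, 0.496, -0.002], [-0.171, 0.295, -0.94]]
force: [2.5, 2.6, 1.0]
opening: 0.0136
gripper_force: 43.2
```

Call:
carry_out(
  steps=[1,0.0005,0,-0.0014,0,0,0,1,0,0,0,0,0,0],
)

```text
clock: 8.97
position: [0.538, -0.0532, 0.1246]
eef_rot: [[-0.468, 0.815, 0.341], [0.867, 0.498, -0.002], [-0.172, 0.295, -0.94]]
force: [2.8, 2.2, 1.4]
opening: 0.0135
gripper_force: 43.3
```

```bash
python3 -c "
from h import *
np.set_printoptions(precision=4,suppress=True)
rel(np.array([.555,-.054,.0795]))
d=get_image('side');cv2.imwrite('pics/s5.png',d)"
```

```text
tip console xyz mm [ -0.6   0.7 -19. ] tilt corr deg [ 0.11 -0.05  0.04] j6 0.774 F [2.8024 2.1666 1.3633] T [ 0.6901 -0.6833  0.2733] p [ 0.538  -0.0532  0.1246]
```

```bash
cat > needle.py <<'E'
from h import *
import sys
up=np.array([np.cos(np.radians(20)),0,np.sin(np.radians(20))]);N=-n20;Y=np.array([0,1,0])
hole=np.array([.555,-.054,.0795])
def rect(n,im,c,half=.06,S=5e3):  # console-plane rectified view, up=uphill, left=+y
    k=int(half*S);src=np.float32([[0,0],[2*k,0],[2*k,2*k],[0,2*k]])
    W=[c+up*half+Y*half,c+up*half-Y*half,c-up*half-Y*half,c-up*half+Y*half]
    H=cv2.getPerspectiveTransform(np.float32([proj(n,w) for w in W]),src)
    return cv2.warpPerspective(im,H,(2*k,2*k),flags=cv2.INTER_CUBIC)
out=[]
ims={n:np.mean([get_image(n) for _ in range(4)],0).astype(np.uint8) for n in('side','top')}
c=hole+N*.009+Y*.1115-up*.028
for n in('side','top'):
    r=rect(n,ims[n],c);g=cv2.cvtColor(r,cv2.COLOR_BGR2GRAY).astype(float)
    k=g.shape[0]//2;yy,xx=np.mgrid[:2*k,:2*k]
    cir=cv2.HoughCircles(cv2.GaussianBlur(g.astype(np.uint8),(9,9),2),cv2.HOUGH_GRADIENT,1,500,param1=60,param2=15,minRadius=205,maxRadius=260)
    cx,cy,R=cir[0][0] if cir is not None else (k,k,0)
    # bright interior centroid as check
    rr=np.hypot(xx-cx,yy-cy);bg=np.median(g[rr<150])
    w=np.clip(bg-25-g,0,None)*(rr<150)
    mx,my=(w*xx).sum()/w.sum(),(w*yy).sum()/w.sum()
    C=np.cov(np.vstack([xx[w>0],yy[w>0]]),aweights=w[w>0]);v=np.linalg.eigh(C)[1][:,1];v*=-np.sign(v[1])
    # arrowhead bearing
    wa=np.clip(bg-60-g,0,None)*(rr>165)*(rr<210)*(abs(np.arctan2(xx-cx,cy-yy))<.25)
    ab=np.arctan2((wa*(xx-cx)).sum(),(wa*(cy-yy)).sum())
    print(n,'circ',cx-k,cy-k,R,'needle deg',np.degrees(np.arctan2(v[0],-v[1])).round(1),'line off',((mx-cx)*v[1]-(my-cy)*v[0]).round(1),'arrow',np.degrees(ab).round(1))
    cv2.circle(r,(int(cx),int(cy)),3,(0,0,255),-1);out.append(cv2.resize(r,(400,400)))
cv2.imwrite(sys.argv[1],np.hstack(out))
E
python3 needle.py pics/n1.png
```

```text
side circ 0 0 0 needle deg -13.6 line off 10.4 arrow -6.1
top circ 0 0 0 needle deg -5.1 line off -1.7 arrow -4.4
```

View pics/n1.png

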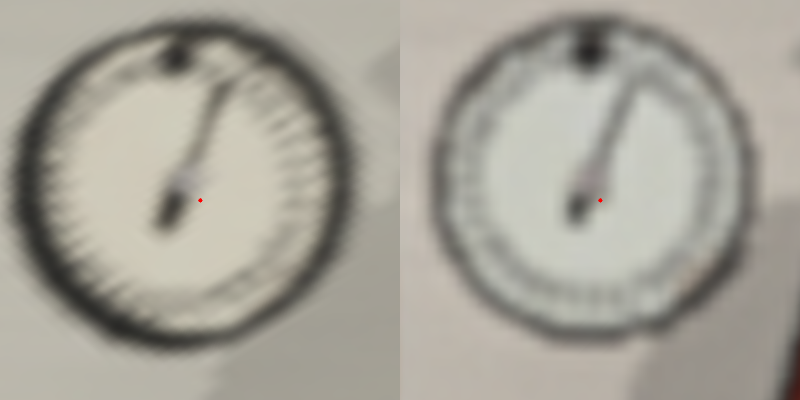

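The rectified dial shows the needle at about 23–25°, with the arrowhead at about −2 to −3°. So roughly 26° of needle, or 52° of trimmer, remains. I'll turn 42° anticlockwise and re-measure with the hub centre corrected.

Call:
carry_out(
  steps=[1,0,0,0,-2.05,0,5.64,1,0,0,0,-2.05,0,5.64,1,0,0,0,-2.05,0,5.64,1,0,0,0,-2.05,0,5.64,1,0,0,0,0,0,0],
)

```text
clock: 9.83
position: [0.5381, -0.0529, 0.1248]
eef_rot: [[-0.763, 0.548, 0.343], [0.583, 0.812, -0.002], [-0.279, 0.199, -0.94]]
force: [5.5, 3.7, 0.5]
opening: 0.0136
gripper_force: 43.2
```

Call:
carry_out(
  steps=[1,0,0,0,-2.05,0,5.64,1,0,0,0,-2.05,0,5.64,1,0,0,0,-2.05,0,5.64,1,0,0,0,0,0,0,1,0,0,0,0,0,0],
)

```text
clock: 10.25
position: [0.5381, -0.0527, 0.1248]
eef_rot: [[-0.893, 0.291, 0.343], [0.309, 0.951, -0.001], [-0.327, 0.105, -0.939]]
force: [5.9, 5.1, 1.9]
opening: 0.0136
gripper_force: 43.3
```

```bash
python3 - <<'E'
s=open('needle.py').read()
i=s.index("    cir=");j=s.index("    # bright")
s=s[:i]+"    ox,oy={'side':(-22,-26),'top':(-12,-33)}[n];cx,cy,R=k+ox,k+oy,0\n"+s[j:]
s=s.replace('rr<150','rr<135').replace('cv2.circle(r,(int(cx),int(cy)),3,(0,0,255),-1);','')
open('needle.py','w').write(s)
E
python3 needle.py pics/n2.png; python3 -c "
from h import *
np.set_printoptions(precision=4,suppress=True)
rel(np.array([.555,-.054,.0795]))"
```

```text
side circ -22 -26 0 needle deg 8.8 line off 5.7 arrow -3.4
top circ -12 -33 0 needle deg 8.2 line off -0.4 arrow -0.7
tip console xyz mm [ -0.3   1.2 -18.9] tilt corr deg [0.07 0.08 0.02] j6 0.04 F [5.6515 5.0335 1.0459] T [ 1.2237 -1.214   0.4222] p [ 0.5381 -0.0527  0.1248]
```

View pics/n2.png

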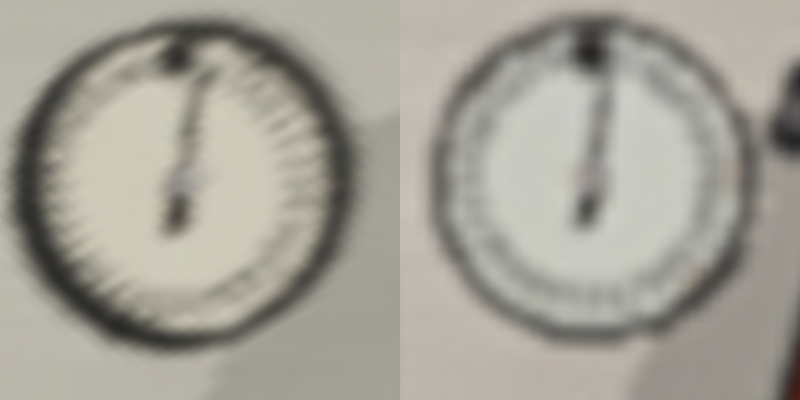

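Call:
carry_out(
  steps=[1,0,0,0,-2.05,0,5.64,1,0,0,0,-2.05,0,5.64,1,0,0,0,-2.05,0,5.64,1,0,0,0,0,0,0,1,0,0,0,0,0,0],
)

```text
clock: 11.07
position: [0.538, -0.0525, 0.1247]
eef_rot: [[-0.939, 0.0, 0.344], [0.0, 1.0, -0.001], [-0.344, -0.001, -0.939]]
force: [5.4, 4.7, 0.8]
opening: 0.0135
gripper_force: 43.3
```

```bash
python3 needle.py pics/n3.png; python3 -c "
from h import *
# panel yaw: line fits of panel edges in rectified top view: fit shutter-window dark frame long sides
im=get_image('top')"
```

```text
side circ -22 -26 0 needle deg -0.2 line off 5.4 arrow -3.4
top circ -12 -33 0 needle deg -0.9 line off -0.6 arrow -1.1
```

View pics/n3.png

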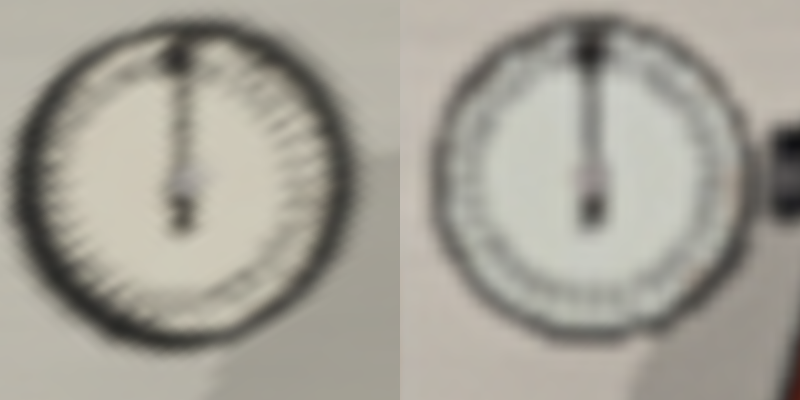

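Top view: needle −0.9° against the mark at −1.1°. Side view: needle about 1° right of the mark. I'll make a final trim of 1.4° on the trimmer and then withdraw.

Call:
carry_out(
  steps=[1,0,0,0,-0.48,0,1.32,1,0,0,0,0,0,0,1,0,0,0,0,0,0],
)

```text
clock: 11.77
position: [0.538, -0.0525, 0.1247]
eef_rot: [[-0.939, -0.022, 0.344], [-0.024, 1.0, -0.001], [-0.344, -0.009, -0.939]]
force: [4.9, 6.1, 0.8]
opening: 0.0135
gripper_force: 43.3
```

```bash
python3 needle.py pics/n4.png
```

```text
side circ -22 -26 0 needle deg -0.7 line off 5.8 arrow -3.4
top circ -12 -33 0 needle deg -0.9 line off -0.6 arrow -1.1
```

Call:
carry_out(
  steps=[1,-0.0034,0,0.0094,0,0,0,1,-0.0041,0,0.0113,0,0,0,1,-0.0041,0,0.0113,0,0,0,1,-0.0051,0,0.0141,0,0,0,1,-0.0051,0,0.0141,0,0,0],
)

```text
clock: 12.58
position: [0.5138, -0.0534, 0.1841]
eef_rot: [[-0.94, -0.02, 0.339], [-0.023, 1.0, -0.003], [-0.339, -0.01, -0.941]]
force: [-1.1, 0.0, 0.4]
opening: 0.0135
gripper_force: 43.2
```

```bash
python3 needle.py pics/n5.png;python3 -c "
from h import *
np.set_printoptions(precision=4,suppress=True)
rel(np.array([.555,-.054,.0795]))"
```

```text
side circ -22 -26 0 needle deg -0.8 line off 5.8 arrow -3.5
top circ -12 -33 0 needle deg -0.9 line off -0.7 arrow -1.1
tip console xyz mm [-2.   0.7 44.3] tilt corr deg [ 0.11 -0.06  0.04] j6 -0.315 F [-0.2996  0.0567 -1.0548] T [-0.0336  0.3845 -0.0153] p [ 0.5151 -0.0531  0.1836]
```

Call:
carry_out(
  steps=[1,0,0,0.02,0,5,0,1,0,0,0.02,0,5,0,1,0,0,0.02,0,5,0,1,0,0,0,0,4.9,0],
)

```text
clock: 13.32
position: [0.5173, -0.0537, 0.2484]
eef_rot: [[-1.0, -0.024, 0.004], [-0.024, 1.0, -0.004], [-0.004, -0.004, -1.0]]
force: [1.5, 0.4, -0.0]
opening: 0.0134
gripper_force: 43.2
```

Call:
carry_out(
  steps=[1,0,0.0307,0,0,0,-2.42,1,0,0.0307,0,0,0,-2.42,1,0,0.0307,0,0,0,-2.42,1,0,0.0307,0,0,0,-2.42,1,0,0.0307,0,0,0,-2.42],
)

```text
clock: 13.73
position: [0.5154, 0.1016, 0.2438]
eef_rot: [[-0.982, 0.188, 0.001], [0.188, 0.982, -0.003], [-0.001, -0.003, -1.0]]
force: [0.6, -0.8, -1.0]
opening: 0.0131
gripper_force: 43.1
```

Call:
carry_out(
  steps=[1,0,0.0307,0,0,0,-2.42,1,0,0.0307,0,0,0,-2.42,1,0,0.0307,0,0,0,-2.42,1,0,0.0307,0,0,0,-2.42,1,0,0.0307,0,0,0,-2.42],
)

```text
clock: 14.15
position: [0.5153, 0.2553, 0.2438]
eef_rot: [[-0.921, 0.39, 0.0], [0.39, 0.921, -0.004], [-0.002, -0.003, -1.0]]
force: [1.2, 0.2, -0.5]
opening: 0.0135
gripper_force: 43.2
```

Call:
carry_out(
  steps=[1,0,0.0307,0,0,0,-2.42,1,0,0.0307,0,0,0,-2.42,1,0,0.0307,0,0,0,-2.42,1,0,0,0,0,0,0,1,0,0,0,0,0,0],
)

```text
clock: 14.57
position: [0.5151, 0.3472, 0.2433]
eef_rot: [[-0.867, 0.499, -0.0], [0.499, 0.867, -0.004], [-0.002, -0.004, -1.0]]
force: [-0.4, -0.5, -0.3]
opening: 0.0131
gripper_force: 43.1
```

Call:
carry_out(
  steps=[1,0,0,0,0,0,0,1,0,0,0,0,0,0],
)

```text
clock: 14.73
position: [0.5157, 0.345, 0.2442]
eef_rot: [[-0.865, 0.502, 0.0], [0.502, 0.865, -0.004], [-0.002, -0.003, -1.0]]
force: [0.6, 0.0, -0.9]
opening: 0.0132
gripper_force: 43.1
```

Run:
```python
from h import *
np.set_printoptions(precision=4,suppress=True)
s=get_state();R=s['eef_rot'];p=s['position'];print(p,R)
w=Ro.from_matrix(np.array([[-.865,.501,0],[.501,.865,0],[0,0,-1]])@R.T).as_rotvec(degrees=True);print('rot corr',w,'shift',[.516,.3455]-(p+R[:,2]*.067)[:2])
# tool tip check in side view
d=get_image('side');cv2.imwrite('pics/s6.png',cv2.resize(d[170:290,120:240],(600,600),interpolation=cv2.INTER_CUBIC));print((proj('side',p+R[:,2]*.067)-[120,170])*5)
```

```text
[0.5157 0.345  0.2442] [[-0.865   0.5017  0.0004]
 [ 0.5017  0.865  -0.004 ]
 [-0.0023 -0.0033 -1.    ]]
rot corr [0.2284 0.0217 0.0346] shift [0.0003 0.0008]
[281.1286 216.5848]
```

View pics/s6.png

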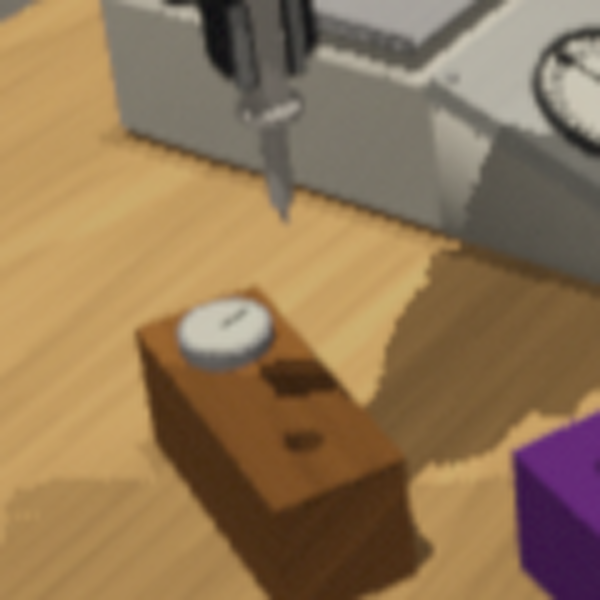

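The tip is at crop (286,222) and the block hole at (303,440). I'll check their relation.

Run:
```python
from h import *
s=get_state();R=s['eef_rot'];p=s['position']
print('hole',onz('side',120+303/5,170+440/5,.066),'tip seen',onz('side',120+286/5,170+220/5,p[2]-.067),'tip pred',p+R[:,2]*.067)
d=cv2.imread('pics/s6.png');g=cv2.cvtColor(d,cv2.COLOR_BGR2GRAY)[415:470,265:345]
m=(g<45);ys,xs=np.nonzero(m);print(xs.mean()+265,ys.mean()+415,m.sum())
```

```text
hole [0.51568998 0.3486599  0.066     ] tip seen [0.51222855 0.34600725 0.1775258 ] tip pred [0.51588426 0.34462022 0.17752628]
nan nan 0<stdin>:5: RuntimeWarning: Mean of empty slice.
  ret = ret.dtype.type(ret / rcount)
```

Call:
carry_out(
  steps=[1,0.0015,0.0015,-0.03,0.2,0,0,1,0,0,-0.03,0,0,0,1,0,0,-0.03,0,0,0,1,0,0,-0.015,0,0,0,1,0,0,0,0,0,0],
)

```text
clock: 15.2
position: [0.5153, 0.3452, 0.1361]
eef_rot: [[-0.865, 0.502, -0.004], [0.502, 0.865, -0.003], [0.002, -0.005, -1.0]]
force: [-0.3, -0.4, -0.2]
opening: 0.0132
gripper_force: 43.2
```

Call:
carry_out(
  steps=[1,0,0,-0.006,0,0,0,1,0,0,-0.006,0,0,0,1,0,0,0,0,0,0],
)

```text
clock: 15.45
position: [0.5175, 0.3472, 0.1279]
eef_rot: [[-0.865, 0.502, 0.002], [0.502, 0.865, 0.0], [-0.001, 0.001, -1.0]]
force: [0.1, -0.5, -1.1]
opening: 0.0131
gripper_force: 43.2
```

Call:
carry_out(
  steps=[1,0,0,-0.012,0,0,0,1,0,0,-0.012,0,0,0,1,0,0,-0.012,0,0,0,1,0,0,0,0,0,0,1,0,0,0,0,0,0],
)

```text
clock: 15.87
position: [0.5173, 0.3474, 0.0922]
eef_rot: [[-0.865, 0.501, 0.001], [0.501, 0.865, 0.0], [-0.001, 0.001, -1.0]]
force: [0.1, -0.5, 0.2]
opening: 0.0133
gripper_force: 43.2
```

Call:
carry_out(
  steps=[1,0,0,-0.004,0,0,0,1,0,0,-0.003,0,0,0,1,0,0,0,0,0,0],
)

```text
clock: 16.12
position: [0.5172, 0.3474, 0.0848]
eef_rot: [[-0.865, 0.501, 0.001], [0.501, 0.865, 0.0], [-0.001, 0.001, -1.0]]
force: [0.0, 0.2, -0.5]
opening: 0.0133
gripper_force: 43.2
```

Call:
carry_out(
  steps=[1,0,0,-0.0012,0,0,0,1,0,0,0,0,0,0],
)

```text
clock: 16.28
position: [0.5172, 0.3474, 0.0836]
eef_rot: [[-0.865, 0.501, 0.001], [0.501, 0.865, 0.0], [-0.001, 0.001, -1.0]]
force: [0.3, -1.1, -0.3]
opening: 0.0135
gripper_force: 43.2
```

Call:
carry_out(
  steps=[0.6,0,0,0,0,0,0,0.6,0,0,0,0,0,0,0.5,0,0,0,0,0,0,0.5,0,0,0,0,0,0,0.5,0,0,0,0,0,0],
)

```text
clock: 16.7
position: [0.5172, 0.3474, 0.0836]
eef_rot: [[-0.865, 0.501, 0.001], [0.501, 0.865, 0.0], [-0.001, 0.001, -1.0]]
force: [0.5, 0.4, -0.6]
opening: 0.043
gripper_force: 0.0
```

Call:
carry_out(
  steps=[0.5,0,0,0.02,0,0,0,0.5,0,0,0.035,0,0,0,0.5,0,0,0.035,0,0,0,0.5,0,0,0.035,0,0,0,0.5,0,0,0.035,0,0,0],
)

```text
clock: 17.12
position: [0.5169, 0.3472, 0.2453]
eef_rot: [[-0.865, 0.501, 0.001], [0.501, 0.865, 0.0], [-0.001, 0.001, -1.0]]
force: [0.5, 0.7, 0.4]
opening: 0.0426
gripper_force: 0.0
```

Run:
```python
from h import *
d=get_image('side');t=get_image('top')
a=cv2.resize(d[210:300,130:220],(400,400),interpolation=cv2.INTER_CUBIC)
cv2.imwrite('pics/c7.png',np.hstack([a,cv2.resize(d[140:220,230:310],(400,400),interpolation=cv2.INTER_CUBIC)]))
s=get_state();print(s['position'],s['joint_pos'])
```

```text
[0.51970539 0.3487137  0.24980523] [ 4.74410406e-01  4.70858523e-01  1.64973517e-01  1.25418581e+00
 -3.27761069e-04  9.99430757e-01]
```

View pics/c7.png

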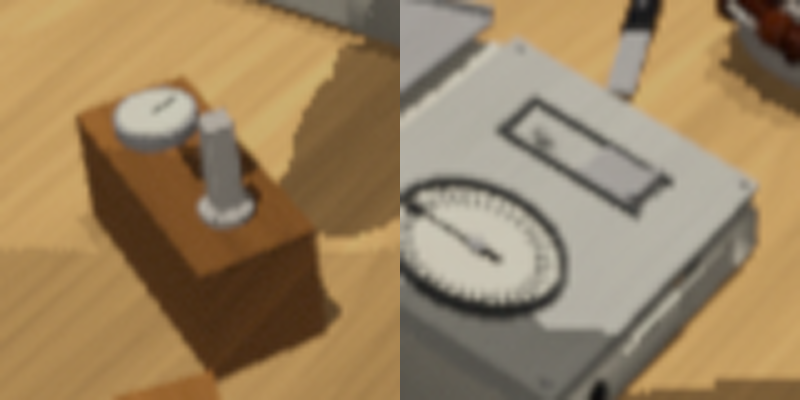

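The crops show the tool seated upright, collar on the block, and the needle on the arrow. One correction: that was my eleventh picture, one over the limit, so I'll use numbers only from here. Next I'll shut the fingers and go below the lip.

Call:
carry_out(
  steps=[1,-0.0055,-0.0309,-0.003,0,0,2.3,1,-0.0055,-0.0309,-0.003,0,0,2.3,1,-0.0055,-0.0309,-0.003,0,0,2.3,1,-0.0055,-0.0309,-0.003,0,0,2.3,1,-0.0055,-0.0309,-0.003,0,0,2.3],
)

```text
clock: 17.63
position: [0.489, 0.1916, 0.228]
eef_rot: [[-0.949, 0.317, 0.001], [0.317, 0.949, 0.0], [-0.001, 0.001, -1.0]]
force: [1.2, 0.8, 0.1]
opening: 0.0003
gripper_force: 0.0
```

Call:
carry_out(
  steps=[1,-0.0055,-0.0309,-0.003,0,0,2.3,1,-0.0055,-0.0309,-0.003,0,0,2.3,1,-0.0055,-0.0309,-0.003,0,0,2.3,1,-0.0055,-0.0309,-0.003,0,0,2.3,1,-0.0055,-0.0309,-0.003,0,0,2.3],
)

```text
clock: 18.05
position: [0.4616, 0.037, 0.2132]
eef_rot: [[-0.993, 0.121, 0.001], [0.121, 0.993, 0.001], [-0.001, 0.001, -1.0]]
force: [0.3, -0.4, 0.2]
opening: 0.0001
gripper_force: 0.0
```

Call:
carry_out(
  steps=[1,-0.0055,-0.0309,-0.003,0,0,2.3,1,-0.0055,-0.0309,-0.003,0,0,2.3,1,-0.0055,-0.0309,-0.003,0,0,2.3],
)

```text
clock: 18.3
position: [0.4451, -0.0557, 0.2042]
eef_rot: [[-1.0, 0.001, 0.001], [0.001, 1.0, 0.001], [-0.001, 0.001, -1.0]]
force: [0.8, 0.1, 0.3]
opening: 0.0001
gripper_force: 0.0
```

Call:
carry_out(
  steps=[1,0,0,-0.01,0,-5,0,1,0,0,-0.01,0,-5,0,1,0,0,-0.01,0,-5,0,1,0,0,-0.01,0,-5,0,1,0,0,0,0,0,0],
)

```text
clock: 18.72
position: [0.4386, -0.0519, 0.1594]
eef_rot: [[-0.941, 0.004, 0.338], [0.005, 1.0, 0.004], [-0.338, 0.005, -0.941]]
force: [-0.7, 1.5, -0.6]
opening: 0.0004
gripper_force: 0.0
```

Call:
carry_out(
  steps=[1,0,0,0,0,0,0,1,0,0,0,0,0,0],
)

```text
clock: 18.88
position: [0.4475, -0.0552, 0.1662]
eef_rot: [[-0.939, 0.003, 0.343], [0.003, 1.0, -0.0], [-0.343, 0.001, -0.939]]
force: [0.4, 1.2, -0.2]
opening: 0.0001
gripper_force: 0.0
```

```bash
python3 -c "
from h import *
np.set_printoptions(precision=4,suppress=True)
rel(np.array([.5545,-.0533,.0795]),0);print(get_state()['eef_rot'],get_state()['opening'])"
```

```text
tip console xyz mm [-70.9  -1.9 118.1] tilt corr deg [0.02 0.07 0.01] j6 -0.354 F [ 0.4041  1.2332 -0.2051] T [-0.0205  0.2466 -0.0257] p [ 0.4475 -0.0552  0.1662]
[[-0.9393  0.0032  0.3432]
 [ 0.0033  1.     -0.0004]
 [-0.3432  0.0007 -0.9393]] 0.00012451239942445859
```

Call:
carry_out(
  steps=[1,-0.005,0.001,-0.03,0,0,0,1,0.004,0.0005,-0.03,0,0,0,1,0.01,0.0004,-0.03,0,0,0,1,0,0,0,0,0,0,1,0,0,0,0,0,0],
)

```text
clock: 19.3
position: [0.4558, -0.0525, 0.0741]
eef_rot: [[-0.94, 0.002, 0.34], [0.003, 1.0, 0.002], [-0.34, 0.002, -0.94]]
force: [0.1, 0.2, -0.6]
opening: 0.0002
gripper_force: 0.0
```

```bash
python3 -c "
from h import *
np.set_printoptions(precision=4,suppress=True)
rel(np.array([.5545,-.0533,.0795]),0)"
```

```text
tip console xyz mm [-94.5   0.8  28.7] tilt corr deg [-0.09 -0.13 -0.03] j6 -0.34 F [ 0.1096  0.2092 -0.647 ] T [ 0.0165  0.306  -0.0294] p [ 0.4558 -0.0525  0.0741]
```

Call:
carry_out(
  steps=[1,0.0025,0,-0.007,0,0,0,1,0.0025,0,-0.007,0,0,0,1,0.0015,0,-0.004,0,0,0,1,0,0,0,0,0,0],
)

```text
clock: 19.63
position: [0.4618, -0.0526, 0.0568]
eef_rot: [[-0.939, 0.003, 0.344], [0.003, 1.0, 0.0], [-0.344, 0.001, -0.939]]
force: [-0.2, 0.3, 0.2]
opening: 0.0003
gripper_force: 0.0
```

```bash
python3 -c "
from h import *
np.set_printoptions(precision=4,suppress=True)
rel(np.array([.5545,-.0533,.0795]),0)"
```

```text
tip console xyz mm [-94.9   0.7  10.3] tilt corr deg [-0.02  0.09 -0.01] j6 -0.333 F [-0.222   0.268   0.2298] T [ 0.0589  0.3666 -0.0043] p [ 0.4618 -0.0526  0.0568]
```

Call:
carry_out(
  steps=[1,0.0015,0,-0.004,0,0,0,1,0.0056,0,0.002,0,0,0,1,0.0056,0,0.002,0,0,0,1,0.0028,0,0.001,0,0,0,1,0,0,0,0,0,0],
)

```text
clock: 20.05
position: [0.4782, -0.0527, 0.0583]
eef_rot: [[-0.939, 0.003, 0.345], [0.003, 1.0, 0.0], [-0.345, 0.001, -0.939]]
force: [0.2, 0.4, 0.8]
opening: 0.0001
gripper_force: 0.0
```

Call:
carry_out(
  steps=[1,0.0056,0,0.002,0,0,0,1,0.0028,0,0.001,0,0,0,1,0,0,0,0,0,0],
)

```text
clock: 20.3
position: [0.4855, -0.0523, 0.0607]
eef_rot: [[-0.939, 0.003, 0.343], [0.003, 1.0, 0.001], [-0.343, 0.002, -0.939]]
force: [0.1, 0.3, 0.3]
opening: 0.0002
gripper_force: 0.0
```

```bash
python3 -c "
from h import *
np.set_printoptions(precision=4,suppress=True)
rel(np.array([.5545,-.0533,.0795]),0)"
```

```text
tip console xyz mm [-71.3   1.    5.9] tilt corr deg [-0.05  0.05 -0.02] j6 -0.312 F [0.0559 0.298  0.2618] T [-0.0185  0.4092 -0.0092] p [ 0.4855 -0.0523  0.0607]
```

Call:
carry_out(
  steps=[1,0.0056,0,0.002,0,0,0,1,0.0056,0,0.002,0,0,0,1,0,0,0,0,0,0],
)

```text
clock: 20.55
position: [0.4976, -0.0525, 0.065]
eef_rot: [[-0.939, 0.003, 0.344], [0.003, 1.0, 0.001], [-0.344, 0.002, -0.939]]
force: [-0.6, -0.5, -0.2]
opening: 0.0004
gripper_force: 0.0
```

Call:
carry_out(
  steps=[1,0.0056,0,0.002,0,0,0,1,0.0056,0,0.002,0,0,0,1,0,0,0,0,0,0],
)

```text
clock: 20.8
position: [0.5091, -0.0526, 0.0692]
eef_rot: [[-0.939, 0.003, 0.344], [0.003, 1.0, 0.001], [-0.344, 0.001, -0.939]]
force: [-0.4, -0.7, 0.0]
opening: 0.0001
gripper_force: 0.0
```

```bash
python3 -c "
from h import *
np.set_printoptions(precision=4,suppress=True)
rel(np.array([.5545,-.0533,.0795]),0)"
```

```text
tip console xyz mm [-46.2   0.7   5.8] tilt corr deg [-0.03  0.14 -0.01] j6 -0.294 F [-0.3518 -0.6932  0.0027] T [-0.0313  0.323   0.0153] p [ 0.5091 -0.0526  0.0692]
```

Run:
```python
from h import *
up=np.array([np.cos(np.radians(20)),0,np.sin(np.radians(20))])
H=np.array([.5545,-.0533,.0795]);a=cv2.imread('pics/side0.png');b=get_image('side');cv2.imwrite('pics/s8.png',b)
for y in (8,0):
  for x in range(-80,26,5):
    u,v=proj('side',H+up*x*1e-3+np.array([0,y*1e-3,0])-n20*.002)
    f=lambda i:cv2.getRectSubPix(i,(1,1),(float(u),float(v)))[0,0]
    print(y,x,f(a),f(b))
```

```text
8 -80 [163 175 178] [79 85 88]
8 -75 [163 175 179] [78 85 87]
8 -70 [158 168 172] [77 83 85]
8 -65 [ 92  98 101] [72 78 80]
8 -60 [87 90 92] [72 78 80]
8 -55 [131 135 138] [72 78 80]
8 -50 [143 148 152] [78 83 86]
8 -45 [143 148 151] [106 114 117]
8 -40 [146 152 155] [122 132 135]
8 -35 [146 151 154] [84 90 92]
8 -30 [147 153 156] [106 110 112]
8 -25 [154 163 166] [149 154 158]
8 -20 [158 169 173] [156 161 166]
8 -15 [155 166 170] [156 161 165]
8 -10 [148 160 163] [157 163 166]
8 -5 [118 127 130] [156 162 165]
8 0 [ 94 102 105] [153 159 162]
8 5 [128 138 141] [144 153 157]
8 10 [152 164 166] [162 174 177]
8 15 [139 150 153] [149 161 162]
8 20 [77 83 84] [84 90 91]
8 25 [129 138 140] [138 148 150]
0 -80 [162 174 177] [79 85 86]
0 -75 [162 174 177] [79 85 87]
0 -70 [159 170 173] [77 84 85]
0 -65 [ 99 106 108] [77 85 86]
0 -60 [105 109 112] [77 84 86]
0 -55 [146 150 153] [77 82 85]
0 -50 [150 156 159] [68 72 75]
0 -45 [150 155 161] [62 66 67]
0 -40 [150 156 160] [66 70 72]
0 -35 [152 157 161] [77 80 82]
0 -30 [152 158 162] [129 134 138]
0 -25 [162 171 175] [153 158 163]
0 -20 [163 174 178] [160 165 170]
0 -15 [162 173 177] [160 166 170]
0 -10 [161 172 176] [161 167 170]
0 -5 [149 160 163] [161 166 170]
0 0 [134 145 148] [160 167 171]
0 5 [131 142 144] [144 154 157]
0 10 [150 162 165] [160 172 175]
0 15 [152 163 167] [162 174 178]
0 20 [79 86 87] [86 93 95]
0 25 [130 140 142] [139 149 152]
```

The shutter's upper edge moved from about −27 to +4 mm, so it is sliding and has about 15 mm left.

Call:
carry_out(
  steps=[1,0.0056,0,0.002,0,0,0,1,0.0056,0,0.002,0,0,0,1,0,0,0,0,0,0],
)

```text
clock: 21.1
position: [0.5202, -0.0526, 0.0731]
eef_rot: [[-0.939, 0.003, 0.344], [0.003, 1.0, 0.001], [-0.344, 0.002, -0.939]]
force: [0.0, 0.7, -0.0]
opening: -0.0002
gripper_force: 0.0
```

Call:
carry_out(
  steps=[1,0.0019,0,0.0007,0,0,0,1,0,0,0,0,0,0],
)

```text
clock: 21.27
position: [0.521, -0.0525, 0.0734]
eef_rot: [[-0.939, 0.003, 0.343], [0.003, 1.0, 0.001], [-0.343, 0.002, -0.939]]
force: [-0.3, -1.3, 0.4]
opening: -0.0
gripper_force: 0.0
```

Call:
carry_out(
  steps=[1,0.0014,0,0.0005,0,0,0,1,0,0,0,0,0,0],
)

```text
clock: 21.43
position: [0.522, -0.0525, 0.0737]
eef_rot: [[-0.939, 0.003, 0.343], [0.003, 1.0, 0.001], [-0.343, 0.002, -0.939]]
force: [-1.5, -0.2, -0.5]
opening: -0.0002
gripper_force: 0.5
```

```bash
python3 -c "
from h import *
np.set_printoptions(precision=4,suppress=True)
rel(np.array([.5545,-.0533,.0795]),0)"
```

```text
tip console xyz mm [-32.6   0.8   5.7] tilt corr deg [-0.03  0.04 -0.01] j6 -0.284 F [-1.4546 -0.2105 -0.5117] T [-0.012   0.5671 -0.0381] p [ 0.522  -0.0525  0.0737]
```

Call:
carry_out(
  steps=[1,0.0014,0,0.0005,0,0,0,1,0,0,0,0,0,0],
)

```text
clock: 21.6
position: [0.5234, -0.0525, 0.0742]
eef_rot: [[-0.939, 0.003, 0.343], [0.003, 1.0, 0.001], [-0.343, 0.002, -0.939]]
force: [-3.1, 0.5, 0.2]
opening: -0.0003
gripper_force: 0.8
```

Call:
carry_out(
  steps=[1,0.0014,0,0.0005,0,0,0,1,0,0,0,0,0,0],
)

```text
clock: 21.77
position: [0.5249, -0.0524, 0.0748]
eef_rot: [[-0.939, 0.003, 0.343], [0.003, 1.0, 0.001], [-0.343, 0.002, -0.939]]
force: [-1.7, 0.5, 0.2]
opening: -0.0
gripper_force: 0.8
```

```bash
python3 -c "
from h import *
np.set_printoptions(precision=4,suppress=True)
rel(np.array([.5545,-.0533,.0795]),0)"
```

```text
tip console xyz mm [-29.4   0.9   5.6] tilt corr deg [-0.04  0.05 -0.01] j6 -0.282 F [-1.6607  0.5154  0.198 ] T [-0.0521  0.7331  0.0102] p [ 0.5249 -0.0524  0.0748]
```

Still sliding at about 2 N. I'll continue in small steps until it reaches the stop.

Call:
carry_out(
  steps=[1,0.0014,0,0.0005,0,0,0,1,0,0,0,0,0,0],
)

```text
clock: 21.93
position: [0.5255, -0.0523, 0.0749]
eef_rot: [[-0.94, 0.003, 0.341], [0.003, 1.0, 0.001], [-0.341, 0.002, -0.94]]
force: [-4.8, -1.1, 0.5]
opening: 0.0001
gripper_force: 2.1
```

Call:
carry_out(
  steps=[1,0.0014,0,0.0005,0,0,0,1,0,0,0,0,0,0],
)

```text
clock: 22.1
position: [0.5256, -0.0523, 0.0747]
eef_rot: [[-0.941, 0.003, 0.339], [0.004, 1.0, 0.001], [-0.339, 0.002, -0.941]]
force: [-9.4, -2.0, 2.1]
opening: 0.0
gripper_force: 3.9
```

Call:
carry_out(
  steps=[1,0.0009,0,0.0003,0,0,0,1,0,0,0,0,0,0],
)

```text
clock: 22.27
position: [0.5257, -0.0522, 0.0746]
eef_rot: [[-0.941, 0.004, 0.338], [0.004, 1.0, 0.001], [-0.338, 0.002, -0.941]]
force: [-11.1, -1.7, 3.2]
opening: 0.0
gripper_force: 5.0
```

The shutter is against the stop: position is stuck while the force rises to 11 N. I'll back off downhill, lift clear and verify.

Call:
carry_out(
  steps=[1,-0.0056,0,-0.002,0,0,0,1,-0.012,0,-0.004,0,0,0,1,-0.0094,0,0.02,0,0,0,1,-0.0137,0,0.035,0,0,0,1,-0.0137,0,0.035,0,0,0],
)

```text
clock: 22.68
position: [0.4732, -0.0521, 0.1604]
eef_rot: [[-0.94, 0.003, 0.342], [0.003, 1.0, 0.002], [-0.342, 0.003, -0.94]]
force: [0.4, -0.9, 0.5]
opening: -0.0003
gripper_force: 0.0
```

Call:
carry_out(
  steps=[1,-0.02,0,0.035,0,0,0,1,-0.02,-0.02,0.03,0,0,0,1,-0.02,-0.03,0.02,0,0,0,1,0,-0.03,0,0,0,0,1,0,0,0,0,0,0],
)

```text
clock: 23.1
position: [0.4155, -0.1377, 0.248]
eef_rot: [[-0.937, 0.007, 0.348], [0.005, 1.0, -0.006], [-0.348, -0.004, -0.937]]
force: [-0.3, -0.3, -0.3]
opening: 0.0001
gripper_force: 0.0
```

Call:
carry_out(
  steps=[1,0,0,0,0,0,0,1,0,0,0,0,0,0],
)

```text
clock: 23.27
position: [0.4142, -0.1324, 0.2449]
eef_rot: [[-0.939, 0.004, 0.343], [0.004, 1.0, 0.001], [-0.343, 0.002, -0.939]]
force: [1.1, -0.4, -0.9]
opening: -0.0002
gripper_force: 0.0
```

```bash
python3 needle.py pics/n9.png
python3 - <<'E'
from h import *
up=np.array([np.cos(np.radians(20)),0,np.sin(np.radians(20))])
H=np.array([.5545,-.0533,.0795]);b=get_image('side');c=get_image('top');a=cv2.imread('pics/side0.png')
for x in range(-70,26,5):
    r=[]
    for n,i in(('side',a),('side',b),('top',c)):
        u,v=proj(n,H+up*x*1e-3+np.array([0,.004,0])-n20*.002);r.append(int(cv2.getRectSubPix(i,(1,1),(float(u),float(v))).mean()))
    print(x,r)
# tool/bystander change in side view vs start
for nm,(y0,y1,x0,x1) in dict(block=(220,300,140,210),bowlknife=(120,165,270,350)).items():
    print(nm,(cv2.absdiff(a,b)[y0:y1,x0:x1].max(2)>40).sum())
s=get_state();print(s['position'],s['force'],np.abs(s['qvel']).max())
E
```

```text
side circ -22 -26 0 needle deg -0.8 line off 5.8 arrow -3.4
top circ -12 -33 0 needle deg -0.9 line off -0.7 arrow -1.1
-70 [167, 175, 169]
-65 [104, 173, 168]
-60 [93, 173, 169]
-55 [143, 174, 169]
-50 [155, 175, 171]
-45 [156, 175, 171]
-40 [155, 176, 172]
-35 [156, 175, 171]
-30 [157, 176, 173]
-25 [169, 174, 169]
-20 [171, 109, 130]
-15 [169, 89, 128]
-10 [165, 139, 141]
-5 [137, 158, 149]
0 [116, 160, 149]
5 [122, 160, 149]
10 [160, 161, 152]
15 [157, 159, 137]
20 [85, 117, 98]
25 [140, 145, 153]
block 0
bowlknife 0
[ 0.41413382 -0.13215461  0.2449321 ] [0.01187879 0.51703457 0.12188152] 0.004015588253335242
```

The shutter lip is at about −18 mm, which is its top stop. The hole is covered, the needle is on zero, and the tool and bystanders look as they did at the start. Handing in.

```bash
python3 -c "
from cell import sign_off
print(sign_off())"
```

```text
the job is handed in; nothing more can be done
None
```

The job is handed in: by the images the needle is on zero to within about 1°, the tool is upright in its hole, the shutter covers the access hole at its top stop, and the thermometer, bowl and knife are undisturbed. It took about 23 s of robot time, but I viewed 11 pictures, one over the limit of 10.

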